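Close and bed in the analyser's filter cover

TASK

Pick up the round ivory cover by its black handle and set it gently, level, into the grey collar on top of the bench analyser, on the orange gasket, and let go of it. Then turn the orange-handled quarter-turn fastener clockwise until its black slot lines up with the black index line on the deck, its steel tongue lying over the cover's edge. Finally push the cover down firmly, without undue force (about 12 N bottoms it), until it is fully home with its top flush with the collar, and finish while still holding it down; leave the other things on the bench where they are.

Things in the scene. Friction and masses are not known exactly. Their poses are not given: they have to be found in the camera images.
- analyser: White bench analyser, fixed; may be turned about the vertical. Case 200 mm (own x) by 270 (own y), deck 75 mm above the bench. Origin: centre of its underside, z up. From it the grey collar's centre lies 15 mm along x, 45 along +y; the fastener's upright axis 15 along x, 45 along -y. A black index line, 4 x 50 mm, runs on the deck from the fastener along own -y.
- seat (a point): Centre of the free gasket's upper face, inside the collar, 90 mm above the bench; axes as the analyser's. Collar: inner diameter 109 mm, outer 128, top 95 mm above the bench. The cover rests with its underside about 1 mm below this point, 5 mm below when home; its angle about the vertical does not matter.
- cover: Round ivory cover, diameter 104 mm, 10 mm thick, lower edge chamfered 3 mm, 0.15 to 0.31 kg, loose on the bench, handle up. Origin: centre of its underside. On top in the middle a black upright handle bar: 46 mm along own x, 14 mm thick along own y, its top 45 mm above the origin.
- fastener (a joint): Quarter-turn fastener, rad, grows clockwise seen from above; starts at 0.1 to 0.45 with its tongue clear of the collar, stops at 1.9, stays where left (friction 0.06 N m). Grip bar, slot and steel tongue share one line: at 0 the tongue points along the analyser's own -x, at 1.571 along its own +y to the collar, the slot in line with the index line.
- fastener_grip (a point): On the fastener's axis, 131 mm above the bench, inside the orange grip bar (34 mm long, 12 thick, 107 to 141 mm above the bench, black slot along its top): grip across it. Below it a steel drum, diameter 30, top at 109 mm. Tongue: 12 mm wide, 47 mm from axis to tip, 102 to 107 mm above the bench, 3 mm clear over the seated cover; turned in line it overlaps the cover's edge by 9 mm.
- gasket (a joint): How far the orange gasket ring is pressed down, m: 0 free, about 0.001 under the cover's own weight, 0.005 when the cover is fully home against the frame. Spring 2500 N/m, so the cover is home at about 10 to 11 N of push.
- meter: Bystander: white handheld meter with black and yellow face, 95 x 60 x 22 mm, loose; origin at the centre of its underside. Leave it where it is.
- dish: Bystander: glass dish 90 mm across, 26 mm high with its contents, loose; origin at the centre of its underside. Leave it where it is.
- vial: Bystander: small white vial, blue cap, 30 mm diameter, 70 mm high, loose; origin at the centre of its underside. Leave it where it is.
- amber: Bystander: amber bottle, 60 mm diameter, 120 mm high, loose; origin at the centre of its underside. Leave it where it is.
- rack: Bystander: ivory test-tube rack, 200 x 70 mm, tubes up to 145 mm high, loose; origin at the centre of its underside. Leave it where it is.
- tub: Bystander: pale tub with white lid, 100 mm diameter, 110 mm high, loose; origin at the centre of its underside. Leave it where it is.
Things that resemble listed ones, but are neither listed nor needed, are in the scene too. Leave any blue or red look-alike of the cover alone.

How it is judged:
By the outcome, as a careful person would: the job done as asked, in the order asked, and still so for the second after the job is handed in, while the arm keeps its last pose, push and grip.
It also fails if it takes over 58 s, if anything falls off the work surface, if the arm or the gripper's body presses on something with over 40 N, if the wrist force passes 120 N, or if a joint passes its speed limit or range.

ROBOT

A 6-joint arm with a two-finger parallel gripper is mounted at the origin on the work surface. World frame = base frame: x ahead of the robot, y to its left, z up, the work surface at z = 0. Lengths are in mm, angles in degrees, forces in N, time in s.
With the tool pointing down it reaches from about 300 to 850 mm from the base axis. Payload 4.2 kg.
Tool frame: the origin (TCP) lies midway between the tips of the shut fingers; the grasp point (between the pads) lies env.hold_point_z behind it (env.hold_point_z is the distance from the TCP to the grasp point, in mm); z points along the fingers, y is the line along which they close (so a half turn about z gives the same grasp; the last joint's range is limited). The gripper opens to 91 mm and grips with 3 to 60 N. Pads are 32 mm wide; open, the fingers measure 118 mm over their backs; the gripper's body (76 mm by 178 mm) begins 60 mm behind the grasp point.
Start: joints at [65.203, 18.312, 89.639, -0, 72.044, -1.146], TCP at [230.682, 526.719, 174.876] pointing down, gripper open.
Joint ranges: [-177.97, 177.97], [-48.28, 115.42], [12.27, 149.76], [-77.06, 257.06], [2.81, 150.46], [-146.56, 146.56]. Speed limits (degrees/s): [147.25, 147.25, 180, 180, 180, 180].

INTERFACE

Orientations are given as [roll, pitch, yaw] about the fixed x, y, z axes, in that order (R = Rz(yaw) Ry(pitch) Rx(roll)).
In Python, from workcell import env, viewer, spotter gives the robot as it stands.
- The arm moves only by the tool apply_moves, never from a script. Its arguments are lists of equal length, an entry for each row: "delta_pos": the shift along the world's x, y, z normalised to -1 to 1, where 1 is 120 mm, a list of three; "rot": the turn, a rotation vector about the world's x, y, z normalised to -1 to 1, where 1 is 1.5 rad, a list of three; "hand": the opening, from 0 (shut) to 1 (fully open). A call has 1 to 10 rows; each row is the pose to reach, as a shift and turn from the pose commanded when the call began; what a row does not reach only later rows make up. A row lasts 1/12 s, in which the tool goes at most 41.7 mm and 7.16 degrees, less where a joint would pass 70% of its speed; a pose out of reach is approached as far as the arm can. A call with a number of a shift or a turn outside -1 to 1 is refused whole. A call with a gripper value outside its range is refused whole. The fingers move at their own pace and stop on an object; "newtons" is the grip in N (left out, the last holds). Time passes only in rows, so rows that repeat a pose let the fingers close. It gives the time, the measured TCP pose, the force, the opening and the grip force at its end, in the units of the state.
- env.state(): the state, without advancing time (a new reading comes with each control period).
- viewer.grab_frame(name): name is "scene" or "top"; returns a dict with "pixels" (420x560x3 uint8, red, green, blue), "camera_matrix" (3x3 intrinsics, pixels), "k1" (the pictures are not rectified: a ray, as slopes to the right and down, at radius r is drawn at 1 + k1 r^2 times it, then the intrinsics apply), "R" (3x3) and "t" (3): a world point X has camera coordinates R X + t. Camera axes: x right, y down, z forward; pixel columns grow to the right and rows downward; lengths in mm; the calibration is good to about 2 mm. A picture is of the moment at which its call begins. There is no depth.
- env.job_done(): hands the job in; it is judged then, once.
Trained networks look in a picture, given as the dict that the camera call returned (one of the last four; its "shot" number tells which), for a name from the list of things; names that differ only in an ending like _2 or _b are one class to them, and where a whole thing is asked for, a point or a joint stands for the part that bears it (a point fixed in the world has none). Each returns a list of dicts, best first, with "score" (0 to 1); they miss things now and then, are a little off and sometimes report something else, mostly with a low value. They report only what shows in the picture. A call takes as long as a camera call. They do not tell look-alikes from the thing itself.
- spotter.trace(picture, query): "mask" (420x560 bool, what is visible of it) and "box" ([centre column, centre row, width, height] in pixels, round what is visible of it).
- spotter.landmark_of(picture, query): "position" ([column, row] in pixels: a listed point, or the origin of a listed thing).
The state is a dict: "time_s": time; "qpos": joint angles; "qvel": joint speeds; "effort": joint torques, N m; "ee_pos": TCP position; "ee_rot": TCP orientation; "force": force on the tool from outside, world axes, zero at the start; "torque": the same for the moment, N m; "gripper_width": finger opening in mm; "gripper_force": force on a finger pad.
Only numpy, scipy, OpenCV 4.12 (cv2) and the standard library are available. Lean on these libraries where they do the work, as an engineer would, in place of code of your own. Each camera call takes 0.05 s, during which the arm holds its last target. There are 200 camera calls.

## Working session

There is one attempt and no reset: what is moved stays moved. The work goes in short steps, Python scripts to look and compute and a tool call to move; the robot and the scene stay as the last step left them, time stands still between calls to the robot, and variables do not carry over. Pictures are saved under pics/ and viewed, at most 10 in all, crops included, and the job is handed in when it is done.

Besides the shell and the picture viewer there is one more tool, called after "Call:" as name(argument=value, ...) on one line, values as JSON. apply_moves: Moves the arm, as the interface text tells. Its arguments: {"type":"object","properties":{"delta_pos":{"type":"array"},"rot":{"type":"array"},"hand":{"type":"array"},"newtons":{"type":"number"}},"required":["delta_pos","rot","hand"]}

```bash
mkdir -p pics
cat > h.py <<'E'
from workcell import env, viewer, spotter
import numpy as np, cv2
def ray(f,px):
    K=np.array(f["camera_matrix"]);k=f["k1"]
    d=np.array([(px[0]-K[0,2])/K[0,0],(px[1]-K[1,2])/K[1,1]]);u=d.copy()
    for _ in range(20): u=d/(1+k*(u@u))
    R=np.array(f["R"]);t=np.array(f["t"])
    return -R.T@t, R.T@np.array([u[0],u[1],1])
def at(f,px,z):
    c,d=ray(f,px); return c+d*(z-c[2])/d[2]
def proj(f,X):
    p=np.array(f["R"])@np.array(X,float)+np.array(f["t"]);u=p[:2]/p[2];u=u*(1+f["k1"]*(u@u))
    K=np.array(f["camera_matrix"]);return np.array([K[0,0]*u[0]+K[0,2],K[1,1]*u[1]+K[1,2]])
def save(n,f): cv2.imwrite(f"pics/{n}.png",np.ascontiguousarray(f["pixels"][:,:,::-1]))
E
python3 - <<'E'
from h import *
print(env.hold_point_z, env.state())
for n in("scene","top"):
    f=viewer.grab_frame(n);save(n+"0",f);c,_=ray(f,(280,210));print(n,c.round())
    for q in("analyser","seat","cover","fastener","fastener_grip"):
        for r in spotter.landmark_of(f,q)[:3] if q!="fastener" else []:
            z={"seat":90,"fastener_grip":131}.get(q,0);print(q,round(r["score"],2),np.round(r["position"],1),at(f,r["position"],z).round(1))
        if q in("cover","fastener"):
            for r in spotter.trace(f,q)[:3]: print(q,"box",round(r["score"],2),np.round(r["box"],1))
E
```

```text
18.8 {'time_s': 0.0, 'qpos': array([ 6.52006139e+01,  1.83520540e+01,  8.97051683e+01, -1.15333767e-03,
        7.20438024e+01, -1.14673568e+00]), 'qvel': array([-0.09536185,  0.05682458, -0.02879608, -0.01546668,  0.09173585,
       -0.06742447]), 'effort': array([ 5.28198452e-04, -4.12476397e+01, -2.31972742e+01,  7.26270187e-02,
        4.58250800e-02, -1.48608497e-04]), 'ee_pos': array([230.46151407, 526.17869544, 174.02458867]), 'ee_rot': array([-1.79898974e+02, -9.25490693e-04,  1.56347705e+02]), 'force': array([-0.24435112, -0.25893054, -0.01226316]), 'torque': array([-0.0367236 ,  0.05184787, -0.01626647]), 'gripper_force': 0.0, 'gripper_width': 90.69937057225371}
scene [1176.  333. 1135.]
analyser 0.8 [284.9 278.5] [626.3  72.1   0. ]
analyser 0.46 [294.3 277.7] [612.3  92.7   0. ]
seat 0.67 [293.9 277.1] [656.  110.2  90. ]
seat 0.48 [302.8 204. ] [447.4  29.7  90. ]
cover 0.84 [137.  175.5] [ 531.4 -492.3    0. ]
cover 0.76 [246.8 197. ] [ 441.  -152.8    0. ]
cover 0.66 [191.2 184.8] [ 481.5 -323.5    0. ]
cover box 0.76 [135.3 173.9  31.7  24.6]
cover box 0.69 [243.3 195.3  39.2  34.5]
cover box 0.65 [189.3 186.6  36.   29.8]
fastener box 0.82 [274.2 248.6  24.5  18.9]
fastener_grip 0.58 [268.8 243.4] [623.3  22.8 131. ]
top [ 411.  -21. 1365.]
analyser 0.91 [240.8 182.1] [629.3  68.9   0. ]
analyser 0.51 [254.4 178.2] [641.   28.4   0. ]
seat 0.82 [225.6 167.5] [656.4 105.6  90. ]
cover 0.89 [429.7 215.2] [ 528.6 -495.6    0. ]
cover 0.72 [374.3 226.7] [ 495.  -326.8    0. ]
cover 0.66 [322. 248.] [ 432.9 -170.4    0. ]
cover box 0.77 [376.1 228.7  37.5  37.6]
cover box 0.73 [430.4 217.8  32.6  34.3]
cover box 0.64 [321.4 246.1  33.8  32.1]
fastener box 0.55 [255.4 180.2  15.5  22.5]
fastener_grip 0.72 [256.2 175.8] [625.5  18.8 131. ]
```

Run:
```python
import cv2,numpy as np
a=cv2.imread("pics/top0.png");s=cv2.imread("pics/scene0.png")
c1=cv2.resize(a[195:270,300:460],(800,375),interpolation=3)
c2=cv2.resize(s[155:225,110:270],(500,219),interpolation=3)
o=np.zeros((600,800,3),np.uint8);o[:375]=c1;o[378:597,:500]=c2
cv2.imwrite("pics/covers.png",o)
```

```text
(no output)
```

View pics/top0.png

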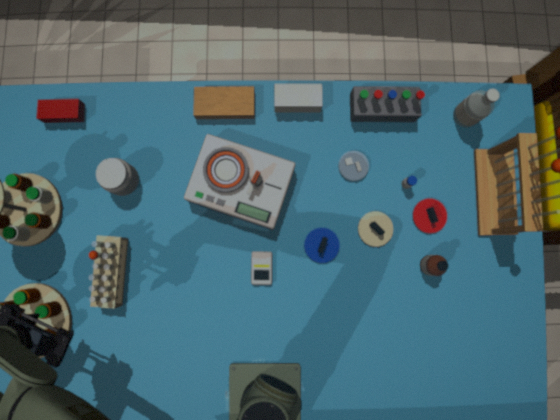

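View pics/covers.png

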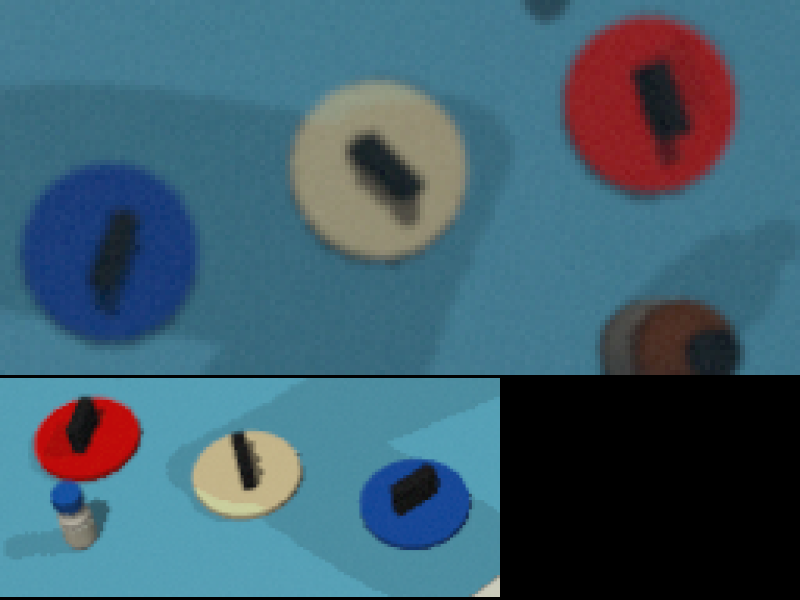

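View pics/scene0.png

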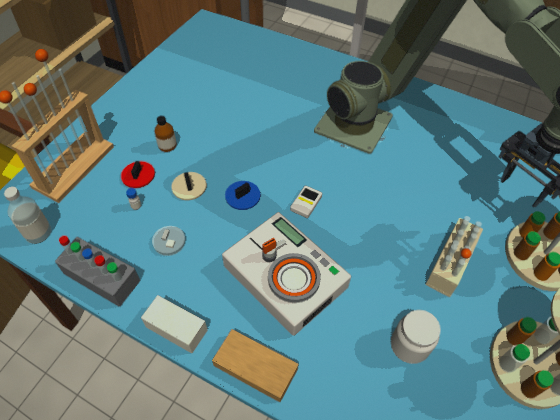

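Three covers lie in the top view: blue (322,246), ivory (376,229) and red (430,216). The middle one is the only round ivory disc with a black handle, so it is the one meant, and the enlarged crop confirms it. The analyser's collar is at (226,169) and the fastener at (257,179), with the index line running right to (281,187).

```bash
cat >> h.py <<'E'
from scipy.optimize import minimize, least_squares
def handle_fit(fs, xy0, zb, r=60):
    """fit disc centre + handle yaw: ivory disc rim and black handle in all frames"""
    pass
def box_sil(f,x,y,yaw,L,W,z0,z1,S=4):
    c,s=np.cos(yaw),np.sin(yaw);P=[]
    for z in(z0,z1):
        for a,b in((L,W),(L,-W),(-L,-W),(-L,W)):
            P.append(proj(f,(x+(a*c-b*s)/2,y+(a*s+b*c)/2,z)))
    h=cv2.convexHull(np.float32(P)*S).astype(np.int32)
    m=np.zeros((420*S,560*S),np.float32);cv2.fillPoly(m,[h],1)
    return cv2.resize(m,(560,420),interpolation=cv2.INTER_AREA)
def circ(f,x,y,z,r,n=60):
    return np.array([proj(f,(x+r*np.cos(a),y+r*np.sin(a),z)) for a in np.linspace(0,2*np.pi,n,endpoint=False)])
def fit_circle(f,mask,z,r,guess):
    cs,_=cv2.findContours(mask.astype(np.uint8),cv2.RETR_EXTERNAL,cv2.CHAIN_APPROX_NONE)
    c=max(cs,key=cv2.contourArea)[:,0,:].astype(float)
    P=np.array([at(f,p,z)[:2] for p in c])
    s=least_squares(lambda v:np.hypot(*(P-v[:2]).T)-v[2],[*guess,r],loss="soft_l1")
    return s.x
E
python3 - <<'E'
from h import *
for n in("scene","top"):
    f=viewer.grab_frame(n);px=f["pixels"];hsv=cv2.cvtColor(px,cv2.COLOR_RGB2HSV)
    tr=spotter.trace(f,"cover")
    r=min(tr,key=lambda r:np.hypot(*(np.array(r["box"][:2])-proj(f,(495,-327,0)))))
    print(n,"cover disc",fit_circle(f,r["mask"],5,52,(495,-327)).round(1))
    # handle yaw
    p=proj(f,(495,-327,10)).astype(int);dark=np.zeros((420,560));sub=px.max(2)
    yy,xx=np.mgrid[:420,:560];near=np.hypot(xx-p[0],yy-p[1])<14
    d=((sub<60)&near)
    best=min(((np.abs(box_sil(f,x,y,np.radians(a),46,14,10,45)-d)[near].sum(),a,x,y) for a in range(0,180,6) for x in range(486,506,3) for y in range(-336,-318,3)))
    print("handle",best,d.sum())
    # orange ring
    o=(hsv[...,0]<14)&(hsv[...,1]>130)&(hsv[...,2]>70)
    q=proj(f,(656,107,90));o&=np.hypot(xx-q[0],yy-q[1])<32
    fg=proj(f,(624,20,125));o&=np.hypot(xx-fg[0],yy-fg[1])>14
    print("ring",fit_circle(f,o,90,50,(656,107)).round(1),o.sum())
    t=spotter.trace(f,"seat");print([ (round(k["score"],2),np.round(k["box"],1)) for k in t[:2]])
    o2=(hsv[...,0]<14)&(hsv[...,1]>110)&(np.hypot(xx-fg[0],yy-fg[1])<14)
    ys,xs=np.nonzero(o2);print("grip px",xs.mean(),ys.mean(),at(f,(xs.mean(),ys.mean()),131).round(1),len(xs))
    best=min(((np.abs(box_sil(f,x,y,np.radians(a),34,12,109,141)-o2)[(np.hypot(xx-fg[0],yy-fg[1])<14)].sum(),a,x,y) for a in range(0,180,6) for x in range(615,637,3) for y in range(10,32,3)))
    print("gripbar",best)
E
```

```text
scene cover disc [ 489.9 -326.7   50.9]
handle (np.float32(33.125), 42, 489, -324) 66
ring [654.3 108.9  50.9] 458
[(0.59, array([286.1, 274.3, 130.4, 121.6]))]
grip px 268.78014184397165 245.53900709219857 [628.7  25.7 131. ] 141
gripbar (np.float32(24.125), 156, 627, 25)
top cover disc [ 490.  -329.2   50. ]
handle (np.float32(34.0625), 42, 486, -330) 91
ring [652.3 106.8  50.4] 316
[(0.75, array([239.1, 180.2, 109. ,  97.5]))]
grip px 253.83928571428572 176.80357142857142 [622.7  25.2 131. ] 56
gripbar (np.float32(36.0625), 156, 624, 19)
```

Call:
apply_moves(delta_pos=[[0.1, -0.33, 0.3], [0.2, -0.67, 0.5], [0.31, -1, 0.6], [0.31, -1, 0.6]], rot=[[0, 0, -0.06], [0, 0, -0.12], [0, 0, -0.187], [0, 0, -0.187]], hand=[1, 1, 1, 1], newtons=25)

```text
time_s: 1.33
ee_pos: [268.9, 404.3, 249.3]
ee_rot: [179.8, 0.1, 140.0]
force: [0.0, -0.5, -0.4]
gripper_width: 91.3
gripper_force: 0.0
```

Call:
apply_moves(delta_pos=[[0.15, -0.33, 0], [0.3, -0.67, 0], [0.45, -1, 0]], rot=[[0, 0, -0.06], [0, 0, -0.12], [0, 0, -0.187]], hand=[1, 1, 1])

```text
time_s: 1.58
ee_pos: [319.4, 291.2, 247.2]
ee_rot: [179.9, 0.0, 124.0]
force: [1.2, 0.7, -0.1]
gripper_width: 91.3
gripper_force: 0.0
```

Call:
apply_moves(delta_pos=[[0.15, -0.33, 0], [0.3, -0.67, 0], [0.45, -1, 0]], rot=[[0, 0, -0.06], [0, 0, -0.12], [0, 0, -0.187]], hand=[1, 1, 1])

```text
time_s: 1.83
ee_pos: [370.7, 176.9, 247.2]
ee_rot: [179.9, -0.0, 107.9]
force: [0.5, 0.1, 0.0]
gripper_width: 91.3
gripper_force: 0.0
```

Call:
apply_moves(delta_pos=[[0.15, -0.33, 0], [0.3, -0.67, 0], [0.4, -1, 0]], rot=[[0, 0, -0.06], [0, 0, -0.12], [0, 0, -0.187]], hand=[1, 1, 1])

```text
time_s: 2.08
ee_pos: [418.0, 61.1, 247.2]
ee_rot: [179.9, -0.0, 91.8]
force: [0.7, 0.2, 0.1]
gripper_width: 91.3
gripper_force: 0.0
```

Call:
apply_moves(delta_pos=[[0.1, -0.33, 0], [0.2, -0.67, 0], [0.3, -1, 0]], rot=[[0, 0, -0.06], [0, 0, -0.12], [0, 0, -0.187]], hand=[1, 1, 1])

```text
time_s: 2.33
ee_pos: [453.1, -58.6, 247.2]
ee_rot: [180.0, -0.0, 75.7]
force: [-0.2, 0.6, 1.1]
gripper_width: 91.3
gripper_force: 0.0
```

Call:
apply_moves(delta_pos=[[0.05, -0.33, 0], [0.1, -0.67, -0.2], [0.15, -1, -0.4]], rot=[[0, 0, -0.06], [0, 0, -0.12], [0, 0, -0.187]], hand=[1, 1, 1])

```text
time_s: 2.58
ee_pos: [470.5, -169.7, 205.3]
ee_rot: [179.8, -0.0, 59.6]
force: [0.9, -0.3, -0.3]
gripper_width: 91.4
gripper_force: 0.0
```

Call:
apply_moves(delta_pos=[[0.05, -0.33, -0.2], [0.1, -0.67, -0.4], [0.1, -1, -0.6], [0.1, -1, -0.6], [0.1, -1, -0.6]], rot=[[0, 0, -0.06], [0, 0, -0.12], [0, 0, -0.187], [0, 0, -0.187], [0, 0, -0.187]], hand=[1, 1, 1, 1, 1])

```text
time_s: 3.0
ee_pos: [480.1, -289.1, 129.8]
ee_rot: [-179.8, 0.1, 43.7]
force: [-0.5, 0.6, -0.5]
gripper_width: 91.2
gripper_force: 0.0
```

Call:
apply_moves(delta_pos=[[0.08, -0.32, 0], [0.08, -0.32, -0.25], [0.08, -0.32, -0.5], [0.08, -0.32, -0.7], [0.08, -0.32, -0.85], [0.08, -0.32, -0.92], [0.08, -0.32, -0.92], [0.08, -0.32, -0.92]], rot=[[0, 0, 0], [0, 0, 0], [0, 0, 0], [0, 0, 0], [0, 0, 0], [0, 0, 0], [0, 0, 0], [0, 0, 0]], hand=[1, 1, 1, 1, 0.8, 0.7, 0.6, 0.5])

```text
time_s: 3.67
ee_pos: [492.0, -325.1, 23.3]
ee_rot: [179.9, -0.0, 43.9]
force: [-0.2, 0.8, 0.7]
gripper_width: 67.2
gripper_force: 0.0
```

Run:
```python
from h import *
o=[]
for n in("scene","top"):
    f=viewer.grab_frame(n);p=proj(f,(490,-328,30)).astype(int)
    o.append(cv2.resize(f["pixels"][p[1]-40:p[1]+40,p[0]-40:p[0]+40,::-1],(400,400),interpolation=3))
cv2.imwrite("pics/grasp.png",np.hstack(o));print(env.state()["ee_pos"],env.state()["gripper_width"])
```

```text
[ 492.44705935 -325.85342008   24.04644156] 59.23967377559855
```

View pics/grasp.png

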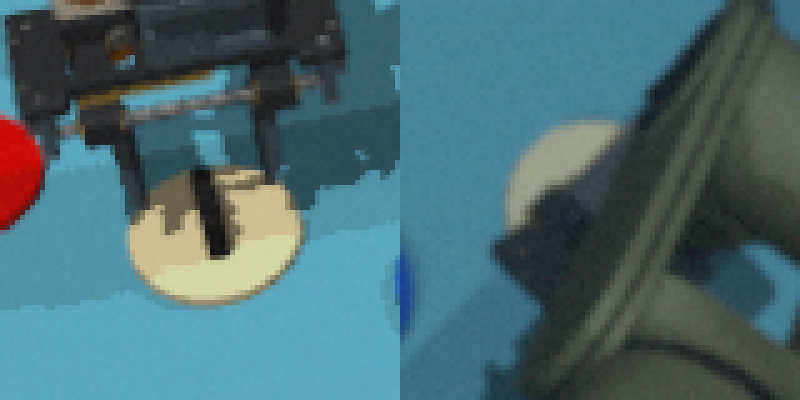

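The left crop shows the ivory disc with the black handle at about (210,215), midway between the finger tips at (135,215) and (270,180). The grasp is lined up and still slightly high.

Call:
apply_moves(delta_pos=[[0, 0, 0], [0, 0, 0], [0, 0, 0]], rot=[[0, 0, 0], [0, 0, 0], [0, 0, 0]], hand=[0.5, 0.5, 0.5])

```text
time_s: 4.02
ee_pos: [491.5, -325.7, 23.0]
ee_rot: [179.9, -0.0, 43.9]
force: [-0.2, -0.8, -0.5]
gripper_width: 45.6
gripper_force: 0.0
```

Call:
apply_moves(delta_pos=[[-0.01, -0.02, -0.03], [-0.01, -0.02, -0.05], [-0.01, -0.02, -0.05], [-0.01, -0.02, -0.05], [-0.01, -0.02, -0.05], [-0.01, -0.02, -0.05], [-0.01, -0.02, -0.05], [-0.01, -0.02, -0.05]], rot=[[0, 0, 0], [0, 0, 0], [0, 0, 0], [0, 0, 0], [0, 0, 0], [0, 0, 0], [0, 0, 0], [0, 0, 0]], hand=[0.4, 0.3, 0.2, 0.1, 0, 0, 0, 0], newtons=30)

```text
time_s: 4.68
ee_pos: [490.0, -327.9, 16.2]
ee_rot: [180.0, -0.0, 43.9]
force: [-0.2, 0.1, 0.3]
gripper_width: 0.5
gripper_force: 0.0
```

Run:
```python
from h import *
o=[];s=env.state();print(s["ee_pos"],s["gripper_width"])
for n in("scene","top"):
    f=viewer.grab_frame(n);p=proj(f,(490,-328,30)).astype(int)
    q=(proj(f,s["ee_pos"])-p+40)*5; print(n,q, (proj(f,(490,-328,0))-p+40)*5)
    o.append(cv2.resize(f["pixels"][p[1]-40:p[1]+40,p[0]-40:p[0]+40,::-1],(400,400),interpolation=3))
cv2.imwrite("pics/grasp2.png",np.hstack(o))
```

```text
[ 489.99215016 -327.90907792   16.2198689 ] 0.5244280520959271
scene [208.29569277 218.7202169 ] [211.86641018 235.80922116]
top [194.58777823 205.24501609] [188.61924333 206.85435377]
```

View pics/grasp2.png

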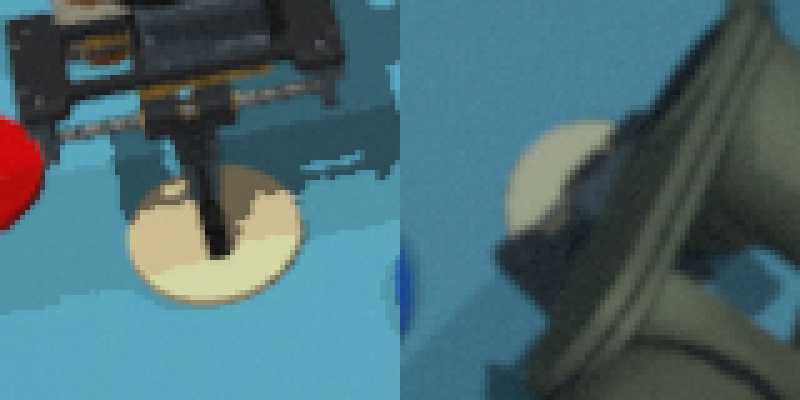

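Run:
```python
from h import *
s=env.state();print(s["qpos"].round(2),s["ee_pos"],s["ee_rot"],s["force"])
f=viewer.grab_frame("scene")
print("start TCP",proj(f,(230.5,526.2,174.0)))
p=np.array([190,165]);Z=10
im=cv2.resize(f["pixels"][p[1]-30:p[1]+30,p[0]-40:p[0]+40,::-1],(800,600),interpolation=3)
a=cv2.imread("pics/scene0.png")
c=np.cos(.768);sn=np.sin(.768)
for z in(10,45):
    P=[(proj(f,(490+(u*c-v*sn)/2,-328+(u*sn+v*c)/2,z))-p+[40,30])*Z for u,v in((46,14),(46,-14),(-46,-14),(-46,14))]
    cv2.polylines(im,[np.int32(P)],True,(0,255,0) if z==45 else (255,0,0),1)
q=(proj(f,s["ee_pos"])-p+[40,30])*Z;cv2.circle(im,tuple(np.int32(q)),4,(0,0,255),-1)
b=cv2.resize(a[140:200,480:560],(400,300),interpolation=3)
q=(proj(f,(230.5,526.2,174.0))-[480,140])*5;cv2.circle(b,tuple(np.int32(q)),4,(0,0,255),-1)
b2=cv2.resize(a[p[1]-30:p[1]+30,p[0]-40:p[0]+40],(400,300),interpolation=3)
im=cv2.resize(im,(600,450));o=np.zeros((600,800,3),np.uint8)
o[:450,:600]=im;o[450:,:200]=cv2.resize(b2,(200,150));o[450-0:600,200:400]=cv2.resize(b,(200,150));o[300:600,400:800]=b
cv2.imwrite("pics/dbg.png",o)
```

```text
[-34.91  27.57  99.94  -0.    52.47  11.24] [ 489.98472491 -327.8964333    16.21085676] [ 1.79985485e+02 -1.75318317e-03  4.38490417e+01] [ 1.18045154  0.6766083  -0.10989323]
start TCP [513.826023   199.89353222]
```

View pics/dbg.png

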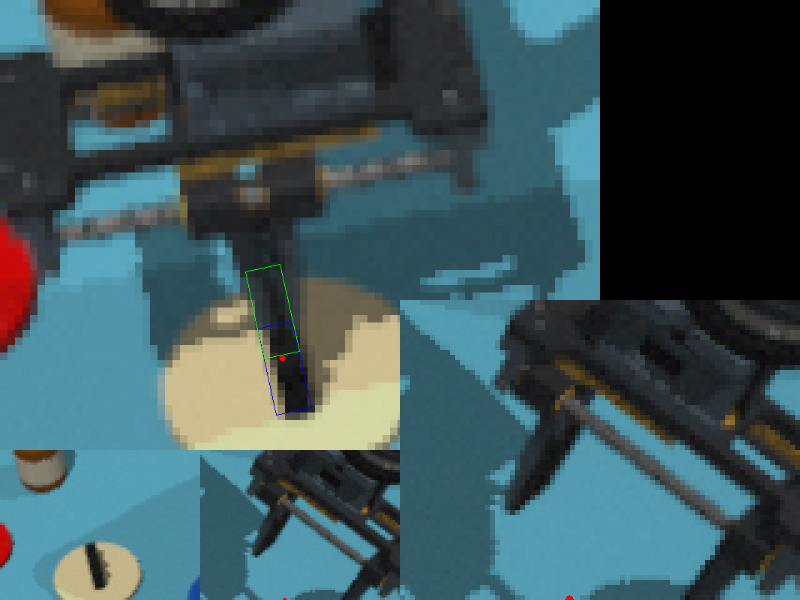

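The picture shows the shut fingers ending around (275,340), above the handle rather than around it. The tips look higher than the pose says. I'll check that against the earlier frames.

Run:
```python
from h import *
f=viewer.grab_frame("scene")
def tips(T,yaw,w,z,near):
    a=np.radians(yaw);ax=np.array([np.cos(a-np.pi/2),np.sin(a-np.pi/2),0]);fx=np.array([np.cos(a),np.sin(a),0])
    return [proj(f,np.array([T[0],T[1],z])+s*ax*(w/2+7)+near*fx*n) for s in(1,-1) for n in (0,)]
p=proj(f,(490,-328,30)).astype(int)
for z in(24,40,50,60): print("grasp",z,[((t-p+40)*5).round() for t in tips((492.4,-325.8),43.9,63,z,0)])
for z in(174,190,200,210): print("start",z,[t.round(1) for t in tips((230.5,526.2),156.3,91,z,0)])
t=spotter.trace(f,"cover");print(f["camera_matrix"],f["k1"])
f2=viewer.grab_frame("top");print([proj(f2,(230.5,526.2,z)).round(1) for z in (174,250)])
```

```text
grasp 24 [array([143., 228.]), array([271., 201.])]
grasp 40 [array([139., 210.]), array([268., 184.])]
grasp 50 [array([136., 200.]), array([266., 173.])]
grasp 60 [array([133., 188.]), array([264., 162.])]
start 174 [array([530.2, 213. ]), array([497.8, 187.2])]
start 190 [array([532.8, 209.3]), array([500.1, 183.3])]
start 200 [array([534.5, 206.9]), array([501.5, 180.9])]
start 210 [array([536.2, 204.5]), array([502.9, 178.4])]
[[486.43377854   0.         273.6698088 ]
 [  0.         486.43377854 213.53643046]
 [  0.           0.           1.        ]] -0.12218826137034658
[array([ 59.7, 325.3]), array([ 45.8, 329.8])]
```

Call:
apply_moves(delta_pos=[[0, 0, 0.2], [0, 0, 0.5], [0, 0, 0.5], [0, 0, 0.5]], rot=[[0, 0, 0], [0, 0, 0], [0, 0, 0], [0, 0, 0]], hand=[0, 0, 0, 0])

```text
time_s: 5.32
ee_pos: [491.4, -328.9, 78.4]
ee_rot: [179.7, -0.1, 43.9]
force: [-0.6, 0.0, 0.1]
gripper_width: 0.7
gripper_force: 0.0
```

Run:
```python
from h import *
f=viewer.grab_frame("scene");s=env.state()["ee_pos"];print(s)
for z in(0,15,30,45): print(z,proj(f,s+[0,0,z]).round(1))
g=f["pixels"].max(2)
print("handle top",proj(f,(490,-328,45)).round(1))
for r in range(145,196): print(r,' '.join('%3d'%v for v in g[r,176:200]))
```

```text
[ 490.14722779 -328.04271607   76.76468388]
0 [184.7 169.4]
15 [184. 166.]
30 [183.2 162.5]
45 [182.5 158.9]
handle top [186.3 176.5]
145  51  58 101 100  94  92  43  35  31  33  35  32  33  62 113 170 190 190 167 109 110 111 109 110
146  42  45  51  67  59  67  36  36  36  36  36  37  37  63 136 191 189 178 139 110 110 111 109 110
147  33  33  35  49  33  50  35  34  35  35  35  34  35  86 156 190 191 169 110 112 109 110 111 111
148  32  37  30  33  50  27  34  33  37  58  92  99 131 158 180 191 178 136 109 111 110 110 109 110
149  34  35  32  35  48  31  35  41  41  83 144 167 181 190 191 189 168 110 108 111 108 111 108 110
150  37  38  43  34  29  52  38  44  47  81 151 190 191 189 190 178 137 111 109 112 110 112 111 110
151  66  45  44  40  32  45  36  49  54  75 141 190 191 189 190 166 109 110 109 108 110 110 109 111
152  97  48  44  41  38  49  32  48  55  77 144 191 189 190 191 166 109 111 111 110 110 111 113 110
153 152  46  45  43  40  57  30  43  52  73 136 190 191 192 176 135 110 111 109 110 111 110 111 112
154 180  89  45  46  36  48  50  38  52  72 133 190 189 176 135 11
[... 3433 characters left out ...]

189 206 206 205 205 205 206 205 205 205 206 204 154  20  24  23  41 159 211 214 214 215 215 215 215
190 211 209 205 206 205 205 205 204 206 206 205 169  80  80 107 167 211 214 214 215 215 215 215 215
191 214 208 205 205 205 204 206 205 207 209 213 209 205 206 206 211 215 215 215 214 216 215 214 215
192 214 214 211 212 211 213 213 211 212 213 214 215 214 215 214 214 215 215 215 214 215 214 216 216
193 213 215 215 215 214 214 215 215 215 215 215 215 214 215 215 215 214 214 215 214 214 215 215 215
194 214 215 215 215 214 215 214 215 215 214 215 215 215 214 215 214 215 215 214 214 215 215 214 192
195 190 214 215 215 214 214 214 215 215 215 215 215 215 215 214 214 215 215 215 215 214 215 194 143
```

Against the pixel rows, the shut tip ends at row 164 (column 184) while the reported TCP projects to row 169. The real tips are therefore about 25 mm higher than reported. I'll open, go lower in small steps watching the force, and try closing there.

Call:
apply_moves(delta_pos=[[0, 0, 0], [0, 0, 0], [0, 0, 0], [0, 0, -0.15], [0, 0, -0.3], [0, 0, -0.45], [0, 0, -0.5], [0, 0, -0.5]], rot=[[0, 0, 0], [0, 0, 0], [0, 0, 0], [0, 0, 0], [0, 0, 0], [0, 0, 0], [0, 0, 0], [0, 0, 0]], hand=[0.6, 0.6, 0.6, 0.6, 0.6, 0.6, 0.6, 0.6])

```text
time_s: 6.03
ee_pos: [488.4, -326.9, 13.9]
ee_rot: [-179.7, 0.1, 43.8]
force: [0.3, -0.4, 1.1]
gripper_width: 50.7
gripper_force: 0.0
```

Call:
apply_moves(delta_pos=[[0, 0, -0.02], [0, 0, -0.04], [0, 0, -0.06], [0, 0, -0.08], [0, 0, -0.08]], rot=[[0, 0, 0], [0, 0, 0], [0, 0, 0], [0, 0, 0], [0, 0, 0]], hand=[0.6, 0.6, 0.6, 0.6, 0.6])

```text
time_s: 6.45
ee_pos: [489.8, -327.9, 6.5]
ee_rot: [180.0, 0.0, 43.8]
force: [0.3, 0.3, 0.4]
gripper_width: 54.9
gripper_force: 0.0
```

No contact below the disc top height, so the offset is confirmed.

Call:
apply_moves(delta_pos=[[0, 0, -0.03], [0, 0, -0.06], [0, 0, -0.09], [0, 0, -0.1], [0, 0, -0.1]], rot=[[0, 0, 0], [0, 0, 0], [0, 0, 0], [0, 0, 0], [0, 0, 0]], hand=[0.6, 0.6, 0.6, 0.6, 0.6])

```text
time_s: 6.87
ee_pos: [489.6, -327.6, -6.0]
ee_rot: [-179.9, 0.0, 43.8]
force: [-0.1, -0.2, -0.3]
gripper_width: 54.5
gripper_force: 0.0
```

Run:
```python
from h import *
f=viewer.grab_frame("scene");s=env.state();print(s["ee_pos"],s["force"],proj(f,s["ee_pos"]))
im=cv2.resize(f["pixels"][145:205,150:230,::-1],(800,600),interpolation=3);cv2.imwrite("pics/low.png",im)
```

```text
[ 489.75335823 -327.80465454   -5.74623178] [ 0.44250719 -0.44607349  0.09169862] [188.73235165 187.32983978]
```

View pics/low.png

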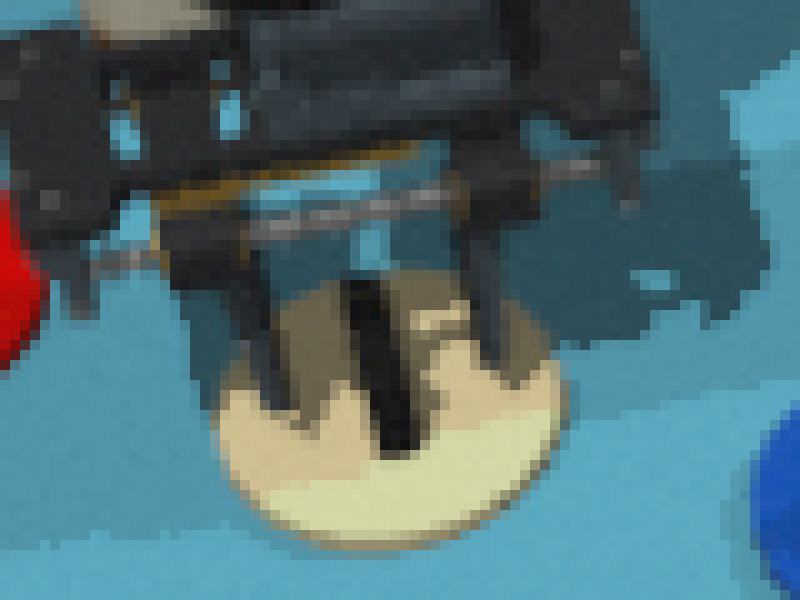

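The picture shows the handle at (385,370) squarely between the finger tips at (285,408) and (500,372). The tips are about 10 mm above the disc, so I'll close here.

Call:
apply_moves(delta_pos=[[0, 0, 0], [0, 0, 0], [0, 0, 0], [0, 0, 0], [0, 0, 0], [0, 0, 0], [0, 0, 0]], rot=[[0, 0, 0], [0, 0, 0], [0, 0, 0], [0, 0, 0], [0, 0, 0], [0, 0, 0], [0, 0, 0]], hand=[0.3, 0.2, 0, 0, 0, 0, 0], newtons=30)

```text
time_s: 7.5
ee_pos: [490.0, -327.9, -5.4]
ee_rot: [180.0, -0.0, 43.8]
force: [0.8, 0.6, -0.2]
gripper_width: 13.9
gripper_force: 30.0
```

Call:
apply_moves(delta_pos=[[0, 0, 0.05], [0, 0, 0.15], [0, 0, 0.4], [0, 0, 0.7], [0, 0, 1], [0, 0, 1]], rot=[[0, 0, 0], [0, 0, 0], [0, 0, 0], [0, 0, 0], [0, 0, 0], [0, 0, 0]], hand=[0, 0, 0, 0, 0, 0])

```text
time_s: 8.0
ee_pos: [493.9, -330.6, 122.2]
ee_rot: [179.2, -0.2, 43.8]
force: [0.1, -0.7, -2.1]
gripper_width: 13.6
gripper_force: 30.0
```

Call:
apply_moves(delta_pos=[[0.1, 0.15, 0.15], [0.2, 0.45, 0.35], [0.3, 0.75, 0.5], [0.4, 1, 0.55]], rot=[[0, 0, 0.025], [0, 0, 0.05], [0, 0, 0.075], [0, 0, 0.1]], hand=[0, 0, 0, 0])

```text
time_s: 8.33
ee_pos: [538.6, -206.8, 182.6]
ee_rot: [179.9, -0.1, 52.5]
force: [-0.1, 0.7, -3.0]
gripper_width: 13.7
gripper_force: 30.0
```

Call:
apply_moves(delta_pos=[[0.1, 0.25, 0], [0.2, 0.5, 0], [0.3, 0.75, 0], [0.4, 1, 0]], rot=[[0, 0, 0.025], [0, 0, 0.05], [0, 0, 0.075], [0, 0, 0.1]], hand=[0, 0, 0, 0])

```text
time_s: 8.67
ee_pos: [585.5, -86.2, 179.7]
ee_rot: [-179.9, 0.0, 61.1]
force: [0.6, 0.3, -2.9]
gripper_width: 13.5
gripper_force: 30.0
```

Call:
apply_moves(delta_pos=[[0.1, 0.25, 0], [0.2, 0.5, 0], [0.3, 0.75, 0], [0.4, 1, 0]], rot=[[0, 0, 0.025], [0, 0, 0.05], [0, 0, 0.075], [0, 0, 0.1]], hand=[0, 0, 0, 0])

```text
time_s: 9.0
ee_pos: [633.5, 33.7, 179.5]
ee_rot: [-179.9, 0.1, 69.7]
force: [1.5, 0.1, -3.2]
gripper_width: 13.9
gripper_force: 30.0
```

Call:
apply_moves(delta_pos=[[0.05, 0.2, 0], [0.1, 0.4, 0], [0.16, 0.63, 0], [0.16, 0.63, 0], [0.16, 0.63, 0]], rot=[[0, 0, 0], [0, 0, 0], [0, 0, 0], [0, 0, 0], [0, 0, 0]], hand=[0, 0, 0, 0, 0])

```text
time_s: 9.42
ee_pos: [652.5, 109.0, 179.1]
ee_rot: [-179.9, 0.1, 69.8]
force: [-0.1, -0.3, -3.3]
gripper_width: 13.9
gripper_force: 30.0
```

Run:
```python
from h import *
s=env.state();print(s["ee_pos"],s["ee_rot"],s["gripper_width"],s["force"],s["time_s"],s["qpos"].round(2))
zb=s["ee_pos"][2]+5.5
for n in("scene","top"):
    f=viewer.grab_frame(n);save("hold_"+n,f)
    for q in spotter.trace(f,"cover")[:4]:
        if np.hypot(*(np.array(q["box"][:2])-proj(f,(653,108,zb))))<40:
            print(n,round(q["score"],2),np.round(q["box"],1),q["mask"].sum())
            for z in(zb-20,zb,zb+5,zb+20):print(z,fit_circle(f,q["mask"],z,52,(653,108)).round(1))
```

```text
[652.45387889 108.99999454 179.05632531] [-1.79877307e+02  8.86976800e-02  6.97781918e+01] 13.856357692903094 [-0.12714019 -0.2747329  -3.33279493] 9.4167 [ 8.500e+00  2.622e+01  7.664e+01 -2.000e-02  7.729e+01  2.873e+01]
scene 0.59 [298.5 258.2  48.4  39.9] 988
164.55632531229838 [647.3 118.8  42.8]
184.55632531229838 [658.2 123.3  42. ]
189.55632531229838 [660.9 124.4  41.7]
204.55632531229838 [669.1 127.7  41.1]
```

Call:
apply_moves(delta_pos=[[0, 0, -0.2], [0, 0, -0.4], [0, 0, -0.55], [0, 0, -0.58], [0, 0, -0.58]], rot=[[0, 0, 0], [0, 0, 0], [0, 0, 0], [0, 0, 0], [0, 0, 0]], hand=[0, 0, 0, 0, 0])

```text
time_s: 10.03
ee_pos: [652.0, 106.6, 109.6]
ee_rot: [-179.8, 0.1, 69.6]
force: [1.0, -0.2, -2.7]
gripper_width: 13.9
gripper_force: 30.0
```

Run:
```python
from h import *
s=env.state();T=s["ee_pos"];print(T,s["force"])
o=[]
for n in("scene","top"):
    f=viewer.grab_frame(n);save("near_"+n,f);p=proj(f,(653,108,110)).astype(int)
    c=np.ascontiguousarray(cv2.resize(f["pixels"][p[1]-35:p[1]+40,p[0]-25-10:p[0]+25,::-1],(400,500) if 0 else (480,600),interpolation=3))
    S=8
    def d(x,y,z,r,col):
        cv2.polylines(c,[np.int32((circ(f,x,y,z,r)-[p[0]-35,p[1]-35]+.5)*S)],True,col,1)
    d(653.4,107.9,95,64,(0,255,0));d(T[0],T[1],T[2]+8.5,52,(255,0,255))
    o.append(c[:, :400])
cv2.imwrite("pics/near.png",np.hstack(o))
```

```text
[651.99641139 106.62673807 109.6029471 ] [ 0.98027333 -0.16560974 -2.65975199]
```

View pics/near.png

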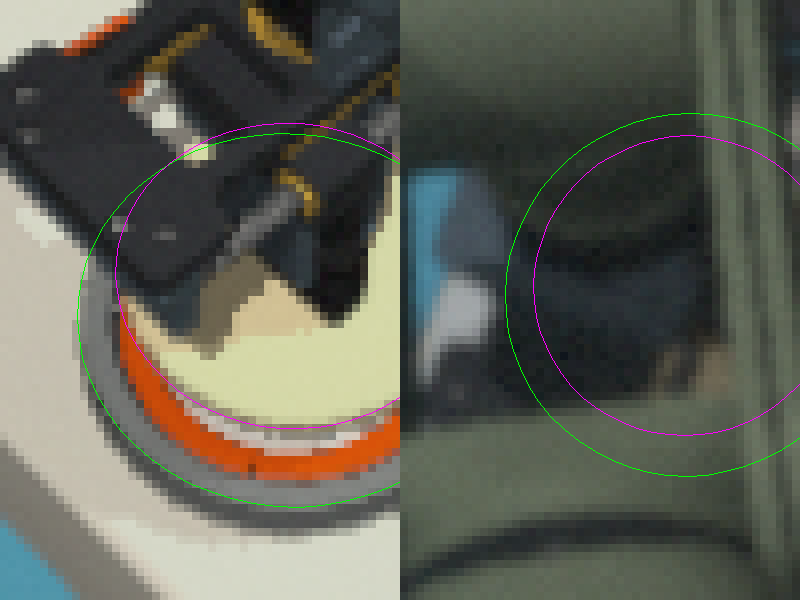

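The scene crop shows the held disc (magenta prediction) fitting the ivory rim at (290,428). The collar prediction (green) follows the grey rim at (290,507). I'll refine the relative centre numerically from these frames.

Run:
```python
from h import *
f=viewer.grab_frame("scene");s=env.state();T=s["ee_pos"];print(T)
def arc(px,mask,z,r,g,a0,a1):
    cs,_=cv2.findContours(mask.astype(np.uint8),cv2.RETR_EXTERNAL,cv2.CHAIN_APPROX_NONE)
    c=max(cs,key=cv2.contourArea)[:,0,:].astype(float);P=np.array([at(f,p,z)[:2] for p in c])
    a=np.degrees(np.arctan2(P[:,1]-g[1],P[:,0]-g[0]));R=np.hypot(P[:,0]-g[0],P[:,1]-g[1])
    k=(a>a0)&(a<a1)&(abs(R-r)<7);P=P[k]
    q=least_squares(lambda v:np.hypot(P[:,0]-v[0],P[:,1]-v[1])-(r-1.4),g,loss="soft_l1")
    return q.x.round(1),k.sum(),np.abs(q.fun).mean().round(2),a[k].min().round(),a[k].max().round()
yy,xx=np.mgrid[:420,:560]
def masks(px,g):
    h=cv2.cvtColor(px,cv2.COLOR_RGB2HSV).astype(int);q=proj(f,(*g,95));n=np.hypot(xx-q[0],yy-q[1])<34
    return ((h[...,0]<14)&(h[...,1]>130)&(h[...,2]>70)&n), ((h[...,0]>18)&(h[...,0]<36)&(h[...,1]>35)&(h[...,1]<130)&(h[...,2]>120)&n)
o,iv=masks(f["pixels"],(653,108))
for a in((-50,110),(-30,90),(-60,120)):
    print("disc",arc(f,iv,T[2]+9,52,T[:2],*a),"collar",arc(f,o,95,54.5,(653.4,107.9),*a))
im=cv2.cvtColor(cv2.imread("pics/scene0.png"),cv2.COLOR_BGR2RGB);o,_=masks(im,(653,108))
print("collar0",arc(f,o,95,54.5,(653.4,107.9),-30,90))
# grey collar outer rim by gradient search, initial scene
g=cv2.GaussianBlur(im,(0,0),.7)[...,1].astype(np.float32)
```

```text
[654.32955651 107.45451125 112.74865002]
disc (array([655. , 109.9]), np.int64(53), np.float64(0.8), np.float64(-47.0), np.float64(109.0)) collar (array([653.7, 108. ]), np.int64(70), np.float64(1.79), np.float64(-49.0), np.float64(106.0))
disc (array([655.3, 109.6]), np.int64(40), np.float64(0.74), np.float64(-27.0), np.float64(89.0)) collar (array([653.9, 108.3]), np.int64(52), np.float64(1.72), np.float64(-26.0), np.float64(88.0))
disc (array([654.9, 110. ]), np.int64(58), np.float64(0.79), np.float64(-51.0), np.float64(118.0)) collar (array([653.5, 108.5]), np.int64(76), np.float64(1.9), np.float64(-58.0), np.float64(106.0))
collar0 (array([654.2, 108.8]), np.int64(40), np.float64(0.54), np.float64(-26.0), np.float64(88.0))
```

Call:
apply_moves(delta_pos=[[-0.01, -0.01, -0.05], [-0.01, -0.01, -0.1], [-0.01, -0.01, -0.12], [-0.01, -0.01, -0.12], [-0.01, -0.01, -0.12], [-0.01, -0.01, -0.12]], rot=[[0, 0, 0], [0, 0, 0], [0, 0, 0], [0, 0, 0], [0, 0, 0], [0, 0, 0]], hand=[0, 0, 0, 0, 0, 0])

```text
time_s: 10.68
ee_pos: [652.1, 106.6, 96.7]
ee_rot: [180.0, -0.0, 69.6]
force: [-1.0, -0.1, -2.3]
gripper_width: 13.6
gripper_force: 30.0
```

Run:
```python
from h import *
f=viewer.grab_frame("scene");s=env.state();T=s["ee_pos"];print(T,s["ee_rot"],s["force"])
px=f["pixels"];yy,xx=np.mgrid[:420,:560]
h=cv2.cvtColor(px,cv2.COLOR_RGB2HSV).astype(int);q=proj(f,(653,108,95));n=np.hypot(xx-q[0],yy-q[1])<34
o=((h[...,0]<14)&(h[...,1]>130)&(h[...,2]>70)&n);iv=((h[...,0]>18)&(h[...,0]<36)&(h[...,1]>35)&(h[...,1]<130)&(h[...,2]>120)&n)
# per azimuth: edge radii along rays from centre, in disc plane / collar plane
def edge(mask,z,c,az):
    for r in np.arange(70,25,-.25):
        p=proj(f,(c[0]+r*np.cos(az),c[1]+r*np.sin(az),z)).round().astype(int)
        if mask[p[1],p[0]]: return r
    return np.nan
for d in(8.5,):
  for a in range(-60,121,20):
    print(a,"disc",edge(iv,T[2]+d,(653.7,108.3),np.radians(a)),"collar",edge(o,95,(653.7,108.3),np.radians(a)))
```

```text
[652.1149485  106.57962999  96.77278595] [ 1.79971465e+02 -1.18657131e-02  6.96360596e+01] [-0.04730155  0.0583957  -2.76540353]
-60 disc nan collar nan
-40 disc 50.0 collar 52.5
-20 disc 49.5 collar 54.75
0 disc 50.25 collar 56.25
20 disc 49.75 collar 55.25
40 disc 50.25 collar 55.75
60 disc 50.5 collar 54.75
80 disc 49.5 collar 53.75
100 disc 51.5 collar nan
120 disc 54.25 collar nan
```

Cover and collar edges are concentric to about 1 mm. Lowering gently.

Call:
apply_moves(delta_pos=[[0, 0, -0.015], [0, 0, -0.03], [0, 0, -0.045], [0, 0, -0.06], [0, 0, -0.07], [0, 0, -0.07]], rot=[[0, 0, 0], [0, 0, 0], [0, 0, 0], [0, 0, 0], [0, 0, 0], [0, 0, 0]], hand=[0, 0, 0, 0, 0, 0])

```text
time_s: 11.23
ee_pos: [651.6, 106.4, 87.7]
ee_rot: [-180.0, 0.0, 69.6]
force: [1.0, -0.1, -2.5]
gripper_width: 13.7
gripper_force: 30.0
```

Call:
apply_moves(delta_pos=[[0, 0, -0.01], [0, 0, -0.02], [0, 0, -0.03], [0, 0, -0.03]], rot=[[0, 0, 0], [0, 0, 0], [0, 0, 0], [0, 0, 0]], hand=[0, 0, 0, 0])

```text
time_s: 11.57
ee_pos: [651.9, 106.5, 84.4]
ee_rot: [180.0, 0.0, 69.6]
force: [-0.0, 0.5, -2.7]
gripper_width: 14.2
gripper_force: 30.0
```

Call:
apply_moves(delta_pos=[[0, 0, -0.006], [0, 0, -0.012], [0, 0, -0.012], [0, 0, -0.012]], rot=[[0, 0, 0], [0, 0, 0], [0, 0, 0], [0, 0, 0]], hand=[0, 0, 0, 0])

```text
time_s: 11.9
ee_pos: [652.0, 106.5, 83.5]
ee_rot: [180.0, -0.0, 69.6]
force: [-1.6, 0.2, -1.2]
gripper_width: 13.7
gripper_force: 30.0
```

Call:
apply_moves(delta_pos=[[0, 0, -0.005], [0, 0, -0.005], [0, 0, -0.005], [0, 0, -0.005]], rot=[[0, 0, 0], [0, 0, 0], [0, 0, 0], [0, 0, 0]], hand=[0, 0, 0, 0])

```text
time_s: 12.23
ee_pos: [652.0, 106.5, 82.8]
ee_rot: [180.0, -0.0, 69.6]
force: [-1.3, -0.1, 1.8]
gripper_width: 13.8
gripper_force: 30.0
```

Call:
apply_moves(delta_pos=[[0, 0, 0], [0, 0, 0], [0, 0, 0], [0, 0, 0], [0, 0, 0]], rot=[[0, 0, 0], [0, 0, 0], [0, 0, 0], [0, 0, 0], [0, 0, 0]], hand=[0.2, 0.3, 0.5, 0.5, 0.5])

```text
time_s: 12.65
ee_pos: [652.0, 106.5, 82.5]
ee_rot: [180.0, -0.0, 69.6]
force: [0.7, 0.3, 0.2]
gripper_width: 41.7
gripper_force: 0.0
```

Call:
apply_moves(delta_pos=[[0, 0, 0.1], [0, 0, 0.3], [0, 0, 0.6], [0, 0, 0.9], [-0.3, 0, 1], [-0.65, 0, 1], [-1, 0, 1]], rot=[[0, 0, 0], [0, 0, 0], [0, 0, 0.03], [0, 0, 0.08], [0, 0, 0.14], [0, 0, 0.2], [0, 0, 0.28]], hand=[0.5, 0.5, 0.5, 0.5, 0.5, 0.5, 0.5])

```text
time_s: 13.23
ee_pos: [532.3, 106.6, 203.5]
ee_rot: [179.8, -0.0, 93.9]
force: [-0.9, -0.6, -0.4]
gripper_width: 45.5
gripper_force: 0.0
```

Call:
apply_moves(delta_pos=[[-0.3, 0, 0], [-0.6, 0, 0], [-0.9, 0, 0], [-0.9, 0, 0]], rot=[[0, 0, 0.08], [0, 0, 0.16], [0, 0, 0.24], [0, 0, 0.28]], hand=[0.5, 0.5, 0.5, 0.5])

```text
time_s: 13.57
ee_pos: [417.5, 105.9, 202.4]
ee_rot: [-179.7, -0.1, 118.1]
force: [-0.2, 0.1, -0.9]
gripper_width: 45.5
gripper_force: 0.0
```

Run:
```python
from h import *
s=env.state();print(s["ee_pos"],s["ee_rot"],s["time_s"])
F=[viewer.grab_frame(n) for n in("scene","top")];o=[]
M=[spotter.trace(f,"analyser")[0]["mask"] for f in F]
for f in F: 
    r=spotter.landmark_of(f,"fastener_grip");print([(round(k["score"],2),np.round(k["position"],1),at(f,k["position"],131).round(1)) for k in r[:2]])
def cost(v,fs): return sum(np.abs(box_sil(f,v[0],v[1],np.radians(v[2]),200,270,0,75)-m).sum() for f,m in fs)
for fs in (list(zip(F,M))[:1],list(zip(F,M))[1:],list(zip(F,M))):
    q=minimize(cost,[627,68,-20],args=(fs,),method="Nelder-Mead",options=dict(initial_simplex=[[627,68,-20],[633,68,-20],[627,74,-20],[627,68,-16]],maxiter=80))
    a=np.radians(q.x[2]);R=np.array([[np.cos(a),-np.sin(a)],[np.sin(a),np.cos(a)]])
    print(q.x.round(1),q.fun,"seat",(q.x[:2]+R@[15,45]).round(1),"fast",(q.x[:2]+R@[15,-45]).round(1))
for f,n in zip(F,("scene","top")):
    save("seated_"+n,f);p=proj(f,(640,65,110)).astype(int);w=40
    o.append(cv2.resize(f["pixels"][p[1]-w:p[1]+w,p[0]-w:p[0]+w,::-1],(400,400),interpolation=3))
cv2.imwrite("pics/seated.png",np.hstack(o))
```

```text
[417.45679439 105.92843633 202.39903633] [-1.79748176e+02 -1.07856582e-01  1.18107601e+02] 13.5667
[(0.66, array([270.9, 243.4]), array([620.8,  27.2, 131. ])), (0.43, array([292.6, 273.9]), array([670.4, 112.4, 131. ]))]
[(0.66, array([257. , 177.3]), array([621.4,  16.6, 131. ]))]
[623.8  71.  -19. ] 1900.5625 seat [652.7 108.7] fast [623.4  23.6]
[620.4  66.7 -19.3] 1284.3125 seat [649.4 104.2] fast [619.7  19.3]
[620.9  68.5 -18.8] 3278.875 seat [649.6 106.3] fast [620.6  21.1]
```

View pics/seated.png

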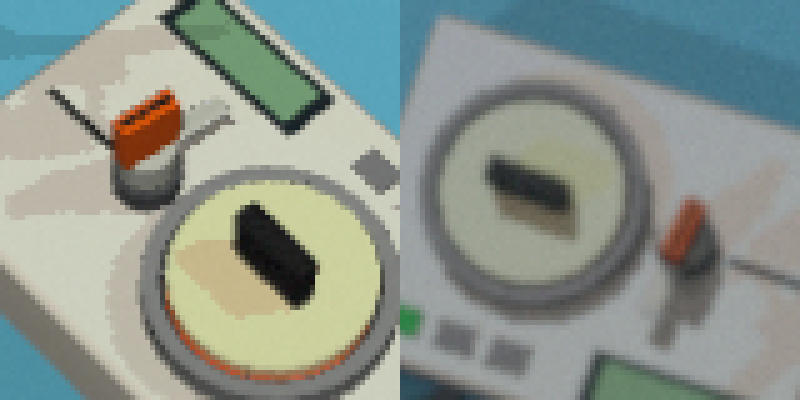

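The view shows the cover sitting level in the collar, (270,280) left and (535,185) right, and the fastener bar unturned, with its tongue pointing at about 154°. Next is the fastener.

Call:
apply_moves(delta_pos=[[0.3, -0.12, 0], [0.6, -0.24, 0], [0.86, -0.35, 0], [0.86, -0.35, 0]], rot=[[0, 0, 0.05], [0, 0, 0.1], [0, 0, 0.15], [0, 0, 0.2]], hand=[0.5, 0.5, 0.5, 0.5])

```text
time_s: 14.2
ee_pos: [534.2, 62.2, 201.2]
ee_rot: [179.9, 0.2, 135.0]
force: [0.2, 0.1, 0.7]
gripper_width: 45.3
gripper_force: 0.0
```

Call:
apply_moves(delta_pos=[[0.3, -0.12, 0], [0.6, -0.24, 0], [0.86, -0.35, 0], [0.86, -0.35, 0], [0.86, -0.35, 0]], rot=[[0, 0, 0.05], [0, 0, 0.1], [0, 0, 0.15], [0, 0, 0.2], [0, 0, 0.2]], hand=[0.5, 0.5, 0.5, 0.5, 0.5])

```text
time_s: 14.62
ee_pos: [632.9, 21.4, 200.3]
ee_rot: [-179.9, -0.1, 152.1]
force: [-0.7, -0.0, 0.4]
gripper_width: 45.8
gripper_force: 0.0
```

Call:
apply_moves(delta_pos=[[-0.087, 0.005, -0.1], [-0.087, 0.005, -0.3], [-0.087, 0.005, -0.5], [-0.087, 0.005, -0.65], [-0.087, 0.005, -0.65], [-0.087, 0.005, -0.65]], rot=[[0, 0, 0], [0, 0, 0], [0, 0, 0], [0, 0, 0], [0, 0, 0], [0, 0, 0]], hand=[0.5, 0.5, 0.5, 0.5, 0.5, 0.5])

```text
time_s: 15.12
ee_pos: [619.8, 23.4, 123.9]
ee_rot: [-179.9, -0.1, 152.1]
force: [-0.7, 0.4, 0.3]
gripper_width: 45.7
gripper_force: 0.0
```

Call:
apply_moves(delta_pos=[[0.02, -0.01, -0.05], [0.02, -0.01, -0.1], [0.02, -0.01, -0.15], [0.02, -0.01, -0.2], [0.02, -0.01, -0.25], [0.02, -0.01, -0.28], [0.02, -0.01, -0.28], [0.02, -0.01, -0.28]], rot=[[0, 0, 0], [0, 0, 0], [0, 0, 0], [0, 0, 0], [0, 0, 0], [0, 0, 0], [0, 0, 0], [0, 0, 0]], hand=[0.5, 0.5, 0.5, 0.5, 0.5, 0.5, 0.5, 0.5])

```text
time_s: 15.78
ee_pos: [622.9, 21.9, 90.7]
ee_rot: [-180.0, -0.0, 152.1]
force: [0.3, 0.5, 0.1]
gripper_width: 45.9
gripper_force: 0.0
```

Run:
```python
from h import *
s=env.state();T=s["ee_pos"];print(T,s["ee_rot"],s["force"])
f=viewer.grab_frame("scene");h=cv2.cvtColor(f["pixels"],cv2.COLOR_RGB2HSV).astype(int)
p=proj(f,(622.5,22,125)).round().astype(int);print(p,proj(f,T+[0,0,29]))
m=(h[...,0]<14)&(h[...,1]>110);g=f["pixels"].max(2)
for r in range(p[1]-16,p[1]+18): print(r,''.join('O' if m[r,c] else ('#' if g[r,c]<75 else '+' if g[r,c]<140 else '.') for c in range(p[0]-25,p[0]+25)))
```

```text
[622.85885819  21.91045708  90.65951229] [-1.79993510e+02 -2.06386374e-02  1.52134011e+02] [0.26769834 0.51937716 0.07448223]
[269 244] [268.6060536  245.59601143]
228 ...........+#++###########++++++##########+#######
229 ..........++#+++##########++++#############++#####
230 ...........+###+++################################
231 ...........+###+++################################
232 ............+###+++###############################
233 ............+####+++##############################
234 ............+####++###############################
235 ............+#####################################
236 .............+####################################
237 .............+####################################
238 ......#+.....+####################################
239 .......#+....+##+#################################
240 ........##....++++################################
241 .........#+......+########+++#####################
242 ..........#+.....++#####+.++######################
243 ...........#+.......####+++#######################
244 ............+#....OOO##++++#######################
2
[... 233 characters left out ...]
.......+OOOOOOOO#####################+++
250 ...................OOOOOOO####################++++
251 ...................OOOOOO###################++++++
252 ..................++OOOO.+################++++++++
253 ..................++OOO..+##############++++++++++
254 ..................++++++++#############+++++++++++
255 ..................+#++++++##+########+++++++++++++
256 ..................+#++++++++++#####++++++++++++...
257 ..................+###+++++#++####++++++++++++....
258 ...................###++#++++###+.++++++++++......
259 ...................+###########+++++++++..........
260 ....................+#########++++++++++..........
261 ......................+#####+++++++++++......###..
```

Call:
apply_moves(delta_pos=[[0, 0, -0.02], [0, 0, -0.02], [0, 0, -0.02], [0, 0, -0.02], [0, 0, -0.02], [0, 0, -0.02], [0, 0, -0.02]], rot=[[0, 0, 0], [0, 0, 0], [0, 0, 0], [0, 0, 0], [0, 0, 0], [0, 0, 0], [0, 0, 0]], hand=[0.4, 0.3, 0.2, 0.1, 0, 0, 0], newtons=25)

```text
time_s: 16.42
ee_pos: [623.3, 22.3, 88.7]
ee_rot: [179.9, 0.0, 152.1]
force: [0.5, 1.2, -0.7]
gripper_width: 11.6
gripper_force: 25.0
```

Call:
apply_moves(delta_pos=[[0, 0, 0], [0, 0, 0], [0, 0, 0], [0, 0, 0], [0, 0, 0], [0, 0, 0], [0, 0, 0], [0, 0, 0]], rot=[[0, 0, -0.06], [0, 0, -0.12], [0, 0, -0.18], [0, 0, -0.24], [0, 0, -0.3], [0, 0, -0.36], [0, 0, -0.42], [0, 0, -0.48]], hand=[0, 0, 0, 0, 0, 0, 0, 0])

```text
time_s: 17.08
ee_pos: [623.8, 22.7, 88.7]
ee_rot: [179.9, -0.0, 110.6]
force: [1.8, 2.5, -0.5]
gripper_width: 11.8
gripper_force: 25.0
```

Call:
apply_moves(delta_pos=[[0, 0, 0], [0, 0, 0], [0, 0, 0], [0, 0, 0], [0, 0, 0], [0, 0, 0], [0, 0, 0], [0, 0, 0], [0, 0, 0], [0, 0, 0]], rot=[[0, 0, -0.06], [0, 0, -0.12], [0, 0, -0.18], [0, 0, -0.24], [0, 0, -0.3], [0, 0, -0.36], [0, 0, -0.42], [0, 0, -0.466], [0, 0, -0.466], [0, 0, -0.466]], hand=[0, 0, 0, 0, 0, 0, 0, 0, 0, 0])

```text
time_s: 17.92
ee_pos: [624.3, 22.7, 88.7]
ee_rot: [179.9, -0.1, 70.9]
force: [4.1, 2.7, -2.1]
gripper_width: 11.7
gripper_force: 25.0
```

Call:
apply_moves(delta_pos=[[0, 0, 0], [0, 0, 0], [0, 0, 0], [0, 0, 0], [0, 0, 0.2], [0, 0, 0.5], [0, 0, 0.8], [-0.35, 0, 0.9], [-0.7, 0, 0.9], [-1, 0, 0.9]], rot=[[0, 0, 0], [0, 0, 0], [0, 0, 0], [0, 0, 0], [0, 0, 0], [0, 0, 0], [0, 0, 0], [0, 0, 0], [0, 0, 0], [0, 0, 0]], hand=[0.2, 0.3, 0.4, 0.4, 0.4, 0.4, 0.4, 0.4, 0.4, 0.4])

```text
time_s: 18.75
ee_pos: [501.6, 21.7, 197.5]
ee_rot: [179.9, -0.0, 70.9]
force: [0.5, 0.1, 0.0]
gripper_width: 36.9
gripper_force: 0.0
```

Call:
apply_moves(delta_pos=[[-0.3, 0, 0], [-0.6, 0, 0], [-0.8, 0, 0], [-0.8, 0, 0]], rot=[[0, 0, 0], [0, 0, 0], [0, 0, 0], [0, 0, 0]], hand=[0.4, 0.4, 0.4, 0.4])

```text
time_s: 19.08
ee_pos: [401.5, 21.7, 196.7]
ee_rot: [-179.9, 0.1, 70.9]
force: [0.0, -0.6, -0.3]
gripper_width: 36.6
gripper_force: 0.0
```

Run:
```python
from h import *
s=env.state();print(s["ee_pos"],s["ee_rot"],s["time_s"]);o=[]
F=[viewer.grab_frame(n) for n in("scene","top")]
for f,w in zip(F,(30,30)):
    p=proj(f,(635,50,110)).astype(int)
    o.append(cv2.resize(f["pixels"][p[1]-w:p[1]+w,p[0]-w:p[0]+w,::-1],(400,400),interpolation=3))
    print((p-w),400/(2*w))
cv2.imwrite("pics/turned.png",np.hstack(o))
yy,xx=np.mgrid[:420,:560]
for f in F:
    h=cv2.cvtColor(f["pixels"],cv2.COLOR_RGB2HSV);fg=proj(f,(623.5,22.5,125));n=np.hypot(xx-fg[0],yy-fg[1])<11
    o2=(h[...,0]<14)&(h[...,1]>110)&n
    b=sorted((np.abs(box_sil(f,x,y,np.radians(a),34,12,109,141)-o2)[n].sum(),a,x,y) for a in range(46,96,3) for x in range(618,630,2) for y in range(17,30,2))
    print(b[:4])
```

```text
[401.54478974  21.68490828 196.66349518] [-1.79850548e+02  7.51571426e-02  7.08662215e+01] 19.0833
[246 226] 6.666666666666667
[215 143] 6.666666666666667
[(np.float32(27.6875), 64, 624, 25), (np.float32(28.375), 64, 626, 27), (np.float32(28.4375), 61, 624, 25), (np.float32(28.75), 58, 624, 25)]
[(np.float32(32.125), 76, 622, 19), (np.float32(32.125), 76, 622, 21), (np.float32(32.5), 76, 622, 23), (np.float32(32.625), 73, 622, 19)]
```

View pics/turned.png

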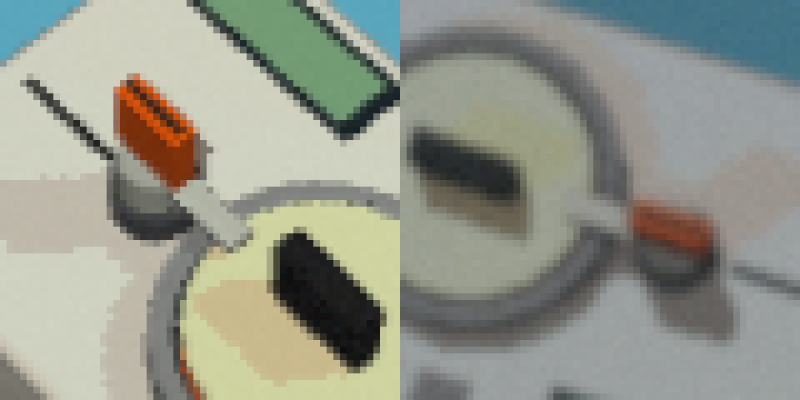

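The picture shows the tongue over the cover's edge at (240,235) and the slot roughly in line with the index line. I'll measure the line's direction numerically.

Run:
```python
from h import *
for n in("scene","top"):
    f=viewer.grab_frame(n);g=f["pixels"].astype(float).max(2)
    for a0 in(70.9,):
        u=np.array([-np.cos(np.radians(a0)),-np.sin(np.radians(a0))]);v=np.array([-u[1],u[0]]);P=[]
        ts=np.arange(28,62,2) if n=="top" else np.arange(25,62,2)
        for t in ts:
            w=np.arange(-10,10.1,.5);X=[np.array([*(np.array([623.5,23])+t*u+k*v),75.]) for k in w]
            uv=np.float32([proj(f,x) for x in X]);I=cv2.remap(g.astype(np.float32),uv[:,:1].copy(),uv[:,1:].copy(),1)[:,0]
            d=np.clip(np.median(I)-15-I,0,None)
            if d.sum()>60: P.append((t,(w*d).sum()/d.sum(),d.max()))
        P=np.array(P);k=np.polyfit(P[:,0],P[:,1],1);r=np.abs(P[:,1]-np.polyval(k,P[:,0]));P=P[r<1.5];k=np.polyfit(P[:,0],P[:,1],1)
        print(n,len(P),"line angle",a0+np.degrees(np.arctan(k[0])),"offset at axis",k[1]); print(P.round(1).tolist()[::3])
```

```text
scene 19 line angle 74.3819045235627 offset at axis -1.9981323752783577
[[25.0, -1.1, 60.7], [31.0, -0.3, 87.1], [37.0, 0.9, 129.3], [43.0, 0.9, 125.4], [49.0, 0.8, 106.4], [55.0, 1.4, 125.2], [61.0, 1.2, 127.8]]
top 16 line angle 71.26324760484853 offset at axis 0.11693143256003014
[[30.0, 0.3, 18.7], [36.0, 0.3, 31.7], [42.0, 0.3, 23.4], [48.0, 0.5, 29.9], [54.0, 0.4, 30.5], [60.0, 0.4, 25.4]]
```

The line's direction is about 71.3° against the bar's 70.9°, so the fastener is aligned. Next I regrip the handle and push.

Call:
apply_moves(delta_pos=[[0.3, 0.1, 0], [0.6, 0.2, 0], [0.9, 0.3, 0], [1, 0.35, 0]], rot=[[0, 0, 0], [0, 0, 0], [0, 0, 0], [0, 0, -0.015]], hand=[0.45, 0.45, 0.45, 0.45])

```text
time_s: 19.62
ee_pos: [532.8, 65.2, 195.4]
ee_rot: [179.9, -0.1, 69.5]
force: [1.2, 0.2, -0.1]
gripper_width: 41.1
gripper_force: 0.0
```

Call:
apply_moves(delta_pos=[[0.3, 0.1, 0], [0.6, 0.2, 0], [0.9, 0.3, 0], [1, 0.35, 0], [1, 0.35, 0], [1, 0.35, 0]], rot=[[0, 0, 0], [0, 0, 0], [0, 0, 0], [0, 0, 0], [0, 0, 0], [0, 0, 0]], hand=[0.45, 0.45, 0.45, 0.45, 0.45, 0.45])

```text
time_s: 20.12
ee_pos: [647.7, 106.0, 194.6]
ee_rot: [-179.9, 0.1, 69.6]
force: [-0.6, -0.1, -0.8]
gripper_width: 41.1
gripper_force: 0.0
```

Call:
apply_moves(delta_pos=[[0.04, 0, -0.1], [0.04, 0, -0.3], [0.04, 0, -0.5], [0.04, 0, -0.5], [0.04, 0, -0.5], [0.04, 0, -0.5]], rot=[[0, 0, 0], [0, 0, 0], [0, 0, 0], [0, 0, 0], [0, 0, 0], [0, 0, 0]], hand=[0.45, 0.45, 0.45, 0.45, 0.45, 0.45])

```text
time_s: 20.62
ee_pos: [652.1, 105.7, 137.8]
ee_rot: [179.9, -0.0, 69.5]
force: [0.1, 0.0, 0.9]
gripper_width: 41.1
gripper_force: 0.0
```

Call:
apply_moves(delta_pos=[[0, 0.006, -0.1], [0, 0.006, -0.2], [0, 0.006, -0.3], [0, 0.006, -0.38], [0, 0.006, -0.43], [0, 0.006, -0.445], [0, 0.006, -0.445], [0, 0.006, -0.445]], rot=[[0, 0, 0], [0, 0, 0], [0, 0, 0], [0, 0, 0], [0, 0, 0], [0, 0, 0], [0, 0, 0], [0, 0, 0]], hand=[0.45, 0.45, 0.45, 0.45, 0.45, 0.45, 0.45, 0.45])

```text
time_s: 21.28
ee_pos: [652.3, 106.7, 83.9]
ee_rot: [179.9, -0.0, 69.5]
force: [0.4, -0.3, 0.2]
gripper_width: 40.8
gripper_force: 0.0
```

Call:
apply_moves(delta_pos=[[0, 0, 0], [0, 0, 0], [0, 0, 0], [0, 0, 0], [0, 0, 0], [0, 0, 0], [0, 0, 0]], rot=[[0, 0, 0], [0, 0, 0], [0, 0, 0], [0, 0, 0], [0, 0, 0], [0, 0, 0], [0, 0, 0]], hand=[0.3, 0.2, 0.1, 0, 0, 0, 0], newtons=45)

```text
time_s: 21.87
ee_pos: [651.9, 106.6, 83.2]
ee_rot: [180.0, -0.0, 69.5]
force: [-0.4, -0.3, 0.9]
gripper_width: 13.7
gripper_force: 45.0
```

Push down in small steps.

Call:
apply_moves(delta_pos=[[0, 0, -0.006], [0, 0, -0.012], [0, 0, -0.018], [0, 0, -0.018], [0, 0, -0.018]], rot=[[0, 0, 0], [0, 0, 0], [0, 0, 0], [0, 0, 0], [0, 0, 0]], hand=[0, 0, 0, 0, 0])

```text
time_s: 22.28
ee_pos: [651.9, 106.6, 81.5]
ee_rot: [180.0, -0.0, 69.5]
force: [-1.3, 0.9, 3.4]
gripper_width: 14.0
gripper_force: 45.0
```

Call:
apply_moves(delta_pos=[[0, 0, -0.005], [0, 0, -0.01], [0, 0, -0.01], [0, 0, -0.01]], rot=[[0, 0, 0], [0, 0, 0], [0, 0, 0], [0, 0, 0]], hand=[0, 0, 0, 0])

```text
time_s: 22.62
ee_pos: [651.9, 106.6, 80.6]
ee_rot: [179.9, -0.0, 69.5]
force: [-1.4, -0.9, 7.5]
gripper_width: 13.9
gripper_force: 45.0
```

Call:
apply_moves(delta_pos=[[0, 0, -0.005], [0, 0, -0.01], [0, 0, -0.01], [0, 0, -0.01]], rot=[[0, 0, 0], [0, 0, 0], [0, 0, 0], [0, 0, 0]], hand=[0, 0, 0, 0])

```text
time_s: 22.95
ee_pos: [652.0, 106.6, 79.9]
ee_rot: [179.9, -0.0, 69.5]
force: [-2.5, -0.7, 8.1]
gripper_width: 13.4
gripper_force: 45.0
```

Call:
apply_moves(delta_pos=[[0, 0, -0.005], [0, 0, -0.005], [0, 0, -0.005], [0, 0, -0.005]], rot=[[0, 0, 0], [0, 0, 0], [0, 0, 0], [0, 0, 0]], hand=[0, 0, 0, 0])

```text
time_s: 23.28
ee_pos: [652.0, 106.7, 79.6]
ee_rot: [179.9, -0.0, 69.5]
force: [-2.6, -0.1, 10.2]
gripper_width: 13.5
gripper_force: 45.0
```

Call:
apply_moves(delta_pos=[[0, 0, -0.006], [0, 0, -0.006], [0, 0, -0.006], [0, 0, -0.006]], rot=[[0, 0, 0], [0, 0, 0], [0, 0, 0], [0, 0, 0]], hand=[0, 0, 0, 0])

```text
time_s: 23.62
ee_pos: [652.0, 106.6, 79.6]
ee_rot: [179.9, -0.0, 69.5]
force: [-3.5, -1.1, 14.0]
gripper_width: 13.8
gripper_force: 45.0
```

Call:
apply_moves(delta_pos=[[0, 0, -0.006], [0, 0, -0.006], [0, 0, -0.006], [0, 0, -0.006]], rot=[[0, 0, 0], [0, 0, 0], [0, 0, 0], [0, 0, 0]], hand=[0, 0, 0, 0])

```text
time_s: 23.95
ee_pos: [652.0, 106.6, 79.6]
ee_rot: [179.9, -0.1, 69.5]
force: [-4.4, -1.0, 15.6]
gripper_width: 13.3
gripper_force: 45.0
```

The height stays at 79.6 mm while the force rises from 10 to about 16 N, so the cover is bottomed and held. Handing in.

Run:
```python
from h import *
s=env.state();print(s["ee_pos"],s["force"],s["time_s"]);print(env.job_done())
```

```text
[652.02243032 106.63700581  79.56649071] [-4.41729138 -0.9500201  15.60381406] 23.95
the job is handed in; nothing more can be done
None
```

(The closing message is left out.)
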